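Prove a repaired trailer coupler and lift its tongue off the ball

TASK

The trailer coupler on the test stand has just had its latch repaired. Prove it first: with the latch shut, pull the pull gauge's knob straight up until the ring on its rod has just come out of the sleeve, keep it there for a second, and let it back down fully. Then pull the latch tab sideways against its spring and, with the tab still in your grip, lift the tongue off the ball; finish holding it still with at least a finger's breadth of air between the lowest part of the coupler and the top of the ball, and leave the other things on the counter where they are.

Things in the scene. Friction and masses are not known exactly. Their poses are not given: they have to be found in the camera images.
- stand: Fixed coupler test stand; origin on the counter's surface under the centre of the hitch ball, z up. x runs from the ball along the tongue to its hinge; the latch is pulled towards -y. Steel base plate 440 x 160 x 12 mm (x = -60 to 380 mm); on it a 50 mm ball on a neck, centre 75 mm up, and at x = 300 mm two grey cheeks, 82 mm over their outsides, 115 mm tall, that carry the hinge.
- tongue: Aluminium bar 46 mm wide, top 120 mm up, ending in a grey coupler (88 long, 80 wide, top 114 mm up) over the ball. Down, its origin is 90 mm above the stand's, axes as the stand's; its hinge is 300 mm from it along x, parallel to y. It only turns there (coupler rises, 0 to 0.5 rad) and falls back when let go. Unlatched, about 8 N at the tab lifts it; latched, the coupler rises 2 mm at most.
- latch (a joint): Travel of the sprung latch along the stand's -y, in m: 0 shut (its foot is under the ball), 0.022 at its stop; the foot is clear of the ball from 0.011 on. The spring takes 4 N to start, 11 N at 0.018, and shuts it when let go. The latch rides on the tongue, so the tongue can be lifted by the latch's tab.
- latch_tab (a point): Middle (150 mm up, tongue down) of the latch's upright steel tab on top of the coupler, right above the ball: 34 mm long (stand x), 12 mm thick (stand y), free from 119 to 171 mm up. At 119 mm is the latch's flat plate, 36 mm long, from 49 mm on the -y side to 25 mm on the +y side; a small spring lies on the +y side, 23 to 65 mm out, up to 132 mm up.
- gauge (a joint): Travel of the pull gauge's rod out of its sleeve, straight up, in m: 0 home, 0.025 when the lower edge of the black ring (4 mm thick, 18 mm across) is level with the sleeve's top, 0.038 at its stop. Spring: about 2 N to start, 11 N at 0.025; it goes home when let go.
- gauge_knob (a point): Centre of the pull gauge's round black knob, 28 mm across and 28 mm tall (184 to 212 mm up when home), standing upright on the tongue 115 mm from the ball towards the hinge; below it 14 mm of bare rod, then the aluminium sleeve, 32 mm across, top 170 mm up.
- ball_top (a point): Topmost point of the hitch ball, 100 mm up; axes parallel to the stand's.
- coupler_low (a point): Point in the tongue at the level of the lowest part of the coupler and latch, 300 mm from the hinge line on the ball's axis, 50 mm up when the tongue is down.
- padlock_big: Bystander: brass padlock lying flat, body 50 x 55 x 22 mm with a steel shackle; origin under its body's centre.
- padlock_small: Bystander: steel padlock lying flat, body 38 x 42 x 22 mm with shackle; origin under its body's centre.
- screwdriver: Bystander: black-handled screwdriver, 200 mm long, lying; origin under its middle.
- cleaner: Bystander: green cleaner bottle with white cap, 72 mm across, 210 mm tall; origin under its centre.
- pen_cup: Bystander: grey cup, 72 mm across, 100 mm tall; origin under its centre.
- carton: Bystander: small cardboard carton 70 x 110 x 45 mm; origin under its centre.
- lock_barrel: Bystander: small brass lock barrel standing upright, 34 mm across, 38 mm tall; origin under its centre.

How it is judged:
On the way, in this order (a step that is already met when the one before it is completed fails the run):
1. gauge drawn to its ring (within 6 mm) and kept there half a second, latch shut and tongue down (value of joint gauge between 0.019 and 0.031 m and value of joint latch below 0.005 m and z of coupler_low in the frame of ball_top below -0.042 m), for 0.5 s.
2. gauge back home (value of joint gauge below 0.005 m), for 0.1 s.
3. latch pulled sideways by the fingers, tongue still down (value of joint latch above 0.011 m and contact force between the fingers and tongue above 1 N and z of coupler_low in the frame of ball_top below -0.04 m), for 0.1 s.
At the end, for the whole second after the job is handed in: The fingers hold the tongue up (contact above 1 N), still, the lowest part of the coupler at least 10 mm above the top of the ball, the gauge home within 5 mm, no bystander under or against the tongue (z of coupler_low in the frame of ball_top above 0.01 m and contact force between the fingers and tongue above 1 N and value of joint gauge below 0.005 m and linear speed of tongue below 0.02 m/s and angular speed of tongue below 0.08 rad/s and contact force between tongue and padlock_big below 0.2 N and contact force between tongue and padlock_small below 0.2 N and contact force between tongue and screwdriver below 0.2 N and contact force between tongue and cleaner below 0.2 N and contact force between tongue and pen_cup below 0.2 N and contact force between tongue and carton below 0.2 N and contact force between tongue and lock_barrel below 0.2 N); the arm keeps its last pose, push and grip.
It fails at once if another thing on the counter moved more than 30 mm (distance of any of padlock_big, padlock_small, screwdriver, cleaner, pen_cup, carton, lock_barrel from where it was at the start of the episode above 0.03 m).
It also fails if it takes over 48 s, if anything falls off the work surface, if the arm or the gripper's body presses on something with over 40 N, if the wrist force passes 120 N, or if a joint passes its speed limit or range.

ROBOT

A 7-joint arm with a two-finger parallel gripper is mounted at the origin on the work surface. World frame = base frame: x ahead of the robot, y to its left, z up, the work surface at z = 0. Lengths are in m, angles in rad, forces in N, time in s.
With the tool pointing down it reaches from about 0.425 to 0.875 m from the base axis. Payload 4.7 kg.
Tool frame: the origin (TCP) lies midway between the tips of the shut fingers; the grasp point (between the pads) lies 19 mm behind it; z points along the fingers, y is the line along which they close (so a half turn about z gives the same grasp; the last joint's range is limited). The gripper opens to 87 mm and grips with 3 to 60 N. Pads are 19 mm wide; open, the fingers measure 117 mm over their backs; the gripper's body (75 mm by 190 mm) begins 51 mm behind the grasp point.
Start: joints at [-1.104, 0.321, -0.07, 1.45, 0.023, 1.371, -0.057], TCP at [0.284, 0.585, 0.223] pointing down, gripper open.
Joint ranges: [-2.86, 2.86], [-0.3, 2.09], [-1.38, 1.24], [0.06, 2.45], [-1.56, 4.7], [0.09, 2.05], [-2.69, 2.69]. Speed limits (rad/s): [2.57, 2.57, 3.14, 3.14, 3.14, 3.14, 3.14].

INTERFACE

Orientations are given as a rotation vector (axis times angle).
In Python, from bench import ctrl gives the robot as it stands. The module is installed in compiled form; this text tells all that it offers.
- The arm moves only by the shell command python3 -m handwheel 'ROWS' [FORCE]. ROWS is JSON, a list of rows, each a list of 7 numbers: the finger opening in m, from 0 to 0.087, then the shift along the tool's x, y, z in m, then the turn, a rotation vector about the tool's x, y, z in degrees. A call has 1 to 12 rows; each row shifts and turns the commanded pose from where the row before left it, along the tool's axes as they then stand; what a row does not reach is not made up. A row lasts 1/8 s, in which the tool goes at most 62.5 mm and 10.7 degrees, less where a joint would pass 70% of its speed; a pose out of reach is approached as far as the arm can. A call is refused whole if a number of a shift passes 0.0625 or a number of a turn 10.7, either way. A call with a gripper value outside its range is refused whole. The fingers move at their own pace and stop on an object; FORCE is the grip in N (left out, the last holds). Time passes only in rows, so rows that do not move let the fingers close. It gives the time, the measured TCP pose, the force, the opening and the grip force at its end, in the units of the state.
- ctrl.get_state(): the state, without advancing time (a new reading comes with each control period).
- ctrl.get_image(name): name is "scene" or "top" or "wrist"; returns (picture, depth): 480x640x3 uint8, blue, green, red; 480x640 float32, m along the optical axis (not along the pixel's ray), 0 where there is no reading.
- ctrl.camera_info(name): a dict with "intrinsics" (3x3 intrinsics, pixels), "R" (3x3) and "t" (3): a world point X has camera coordinates R X + t. Camera axes: x right, y down, z forward; pixel columns grow to the right and rows downward; lengths in m; the calibration is good to about 2 mm. A picture is of the moment at which its call begins: read the wrist's pose just before it. camera_info takes no time and is no camera call; for the wrist camera it gives the pose at the moment of the call.
- ctrl.close_job(): hands the job in; it is judged then, once.
The state is a dict: "time": time; "joint_positions": joint angles; "qd": joint speeds; "joint_torque": joint torques, N m; "position": TCP position; "tool_rot": TCP orientation; "ft_force": force on the tool from outside, world axes, zero at the start; "torque": the same for the moment, N m; "grip_width": opening from 0.0 (shut) to 1.0 (fully open); "grip_force": force on a finger pad.
Only numpy, scipy, OpenCV 4.12 (cv2) and the standard library are available. Lean on these libraries where they do the work, as an engineer would, in place of code of your own. Each camera call takes 0.05 s, during which the arm holds its last target. There are 200 camera calls.

## Working session

There is one attempt and no reset: what is moved stays moved. The work goes in short steps, Python scripts to look and compute and a shell command to move; the robot and the scene stay as the last step left them, time stands still between calls to the robot, and variables do not carry over. Pictures are saved under pics/ and viewed, at most 10 in all, crops included, and the job is handed in when it is done.

```bash
mkdir -p pics; python3 - <<'E'
from bench import ctrl
import cv2,numpy as np
s=ctrl.get_state();print(s)
for n in("scene","top"):
    im,d=ctrl.get_image(n);cv2.imwrite(f"pics/{n}0.png",im);np.savez(f"{n}0.npz",im=im,d=d,**ctrl.camera_info(n))
    i=ctrl.camera_info(n);print(n,i)
E
```

```text
{'time': 0.0, 'joint_positions': array([-1.1039132 ,  0.32182016, -0.07009713,  1.45168814,  0.02259843,
        1.37080142, -0.05689235]), 'qd': array([-1.01386125e-03,  1.97977643e-03, -2.75774356e-05, -1.99380859e-04,
        3.53885702e-04,  3.92817885e-04, -1.08869117e-03]), 'joint_torque': array([-8.55374419e-04, -4.91280127e+01, -4.04374329e-01, -3.12531495e+01,
       -6.39276300e-02,  4.36198991e-02,  1.83174243e-04]), 'position': array([0.28414709, 0.58397696, 0.22145687]), 'tool_rot': array([-7.05016833e-01, -3.06111162e+00,  2.98332465e-03]), 'ft_force': array([0.09141724, 0.3468457 , 0.10782391]), 'torque': array([ 0.0161329 , -0.01735751,  0.00468391]), 'grip_force': 0.0, 'grip_width': 1.0005967709682655}
scene {'intrinsics': array([[612.99333209,   0.        , 331.24118694],
       [  0.        , 612.99333209, 239.42097577],
       [  0.        ,   0.        ,   1.        ]]), 'R': array([[-0.54389555,  0.83911264,  0.00822221],
       [ 0.55743062,  0.3686044 , -0.74390987],
       [-0.62725492, -0.40002596, -0.66822937]]), 't': array([ 0.25419714, -0.22711979,  1.66676331])}
top {'intrinsics': array([[453.11064203,   0.        , 323.09152811],
       [  0.        , 453.11064203, 238.93820737],
       [  0.        ,   0.        ,   1.        ]]), 'R': array([[-0.02195946, -0.9994854 ,  0.02338178],
       [-0.98678825,  0.01791358, -0.16102193],
       [ 0.16052022, -0.02660882, -0.98667382]]), 't': array([0.04572517, 0.56178805, 0.92649651])}
```

View pics/top0.png

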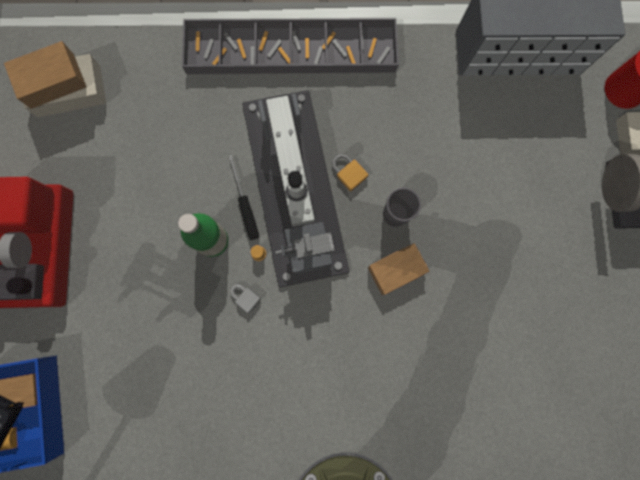

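View pics/scene0.png

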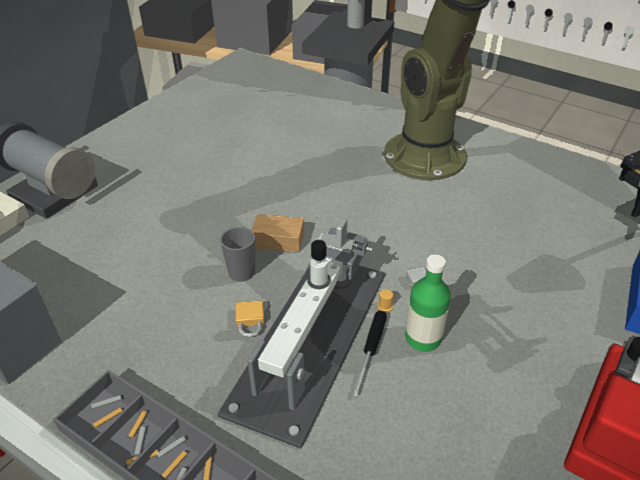

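The top view shows the stand running from the ball end (about 310,245) up to the hinge (about 280,100), the knob at (295,180) and the tab near (307,240). The padlock, pen cup and carton are on the right, and the screwdriver, barrel and cleaner on the left. In the scene view the knob is at (319,248) and the tab at (343,232).

```bash
cat > h.py <<'E'
import numpy as np,cv2
def cloud(d,K,R,t):
    v,u=np.mgrid[:480,:640]; c=np.stack([(u-K[0,2])/K[0,0]*d,(v-K[1,2])/K[1,1]*d,d],-1)
    P=(c-t)@R; P[d<=0]=np.nan; return P
E
python3 - <<'E'
import numpy as np,cv2
from h import *
for n in("top","scene"):
    f=np.load(n+"0.npz");P=cloud(f['d'],f['intrinsics'],f['R'],f['t']);z=P[...,2]
    roi=(P[...,0]>.35)&(P[...,0]<.95)&(P[...,1]>-.15)&(P[...,1]<.17)
    print(n,'counter z',np.nanmedian(z[(z<.02)&roi]))
    m=roi&(z>.1)
    k,lab,st,c=cv2.connectedComponentsWithStats(m.astype(np.uint8))
    for i in range(1,k):
        if st[i,4]>15: q=P[lab==i];print('comp',st[i],q.min(0).round(3),q.max(0).round(3))
    for lo,hi in((.205,.22),(.162,.178),(.116,.124)):
        k,lab,st,c=cv2.connectedComponentsWithStats((roi&(z>lo)&(z<hi)).astype(np.uint8))
        for i in range(1,k):
            if st[i,4]>=6:
                q=P[lab==i];r=cv2.minAreaRect((q[:,:2]*1000).astype(np.float32))
                print(lo,st[i,4],c[i].round(),q.mean(0).round(4),q[:,2].max().round(3),np.round(r[0]),np.round(r[1]),round(r[2],1))
f=np.load("top0.npz")
cv2.imwrite("pics/crop.png",cv2.resize(f['im'][80:300,180:440],None,fx=3,fy=2.7,interpolation=cv2.INTER_CUBIC)[:600,:800])
E
```

```text
top counter z 0.0005458043518663845
comp [292  93  10  25 127] [0.814 0.076 0.1  ] [0.863 0.095 0.118]
comp [ 267   95   48  131 2905] [0.583 0.054 0.101] [0.855 0.147 0.215]
comp [258  99   9  26 122] [0.8   0.149 0.101] [0.85  0.167 0.119]
comp [ 276  222   59   50 1944] [0.489 0.015 0.1  ] [0.587 0.129 0.175]
0.205 186 [295. 177.] [0.6496 0.0875 0.2113] 0.215 [650.  87.] [25. 27.] 89.4
0.162 79 [296. 188.] [0.6418 0.0863 0.1688] 0.174 [645.  87.] [20. 31.] 6.9
0.162 115 [308. 242.] [0.537  0.066  0.1702] 0.175 [537.  66.] [34. 12.] 10.0
0.116 2384 [289. 155.] [0.7253 0.1021 0.1199] 0.124 [720. 101.] [272.  46.] 10.8
0.116 9 [260. 106.] [0.8334 0.1605 0.1167] 0.118 [833. 161.] [13.  4.] 10.5
0.116 534 [315. 244.] [0.5401 0.0519 0.1189] 0.124 [540.  54.] [37. 74.] 10.7
scene counter z 0.0010162979297227758
comp [ 248  218  125  157 5380] [0.486 0.016 0.1  ] [0.861 0.149 0.216]
comp [287 352  17  29 227] [0.798 0.148 0.1  ] [0.848 0.167 0.118]
0.205 165 [318. 246.] [0.6499 0.0892 0.2106] 0.216 [648.  89.] [28. 27.] 75.1
0.162 93 [342. 225.] [0.5373 0.0682 0.1689] 0.173 [535.  67.] [36. 12.] 12.0
0.162 172 [319. 264.] [0.6529 0.0913 0.1685] 0.176 [652.  90.] [29. 31.] 28.5
0.116 337 [338. 242.] [0.5375 0.0592 0.1189] 0.124 [535.  65.] [43. 93.] 12.7
0.116 16 [366. 250.] [0.5288 0.1192 0.1212] 0.124 [529. 119.] [10. 14.] 65.4
0.116 2527 [297. 320.] [0.7451 0.1085 0.1198] 0.124 [716. 101.] [274.  47.] 10.7
```

View pics/crop.png

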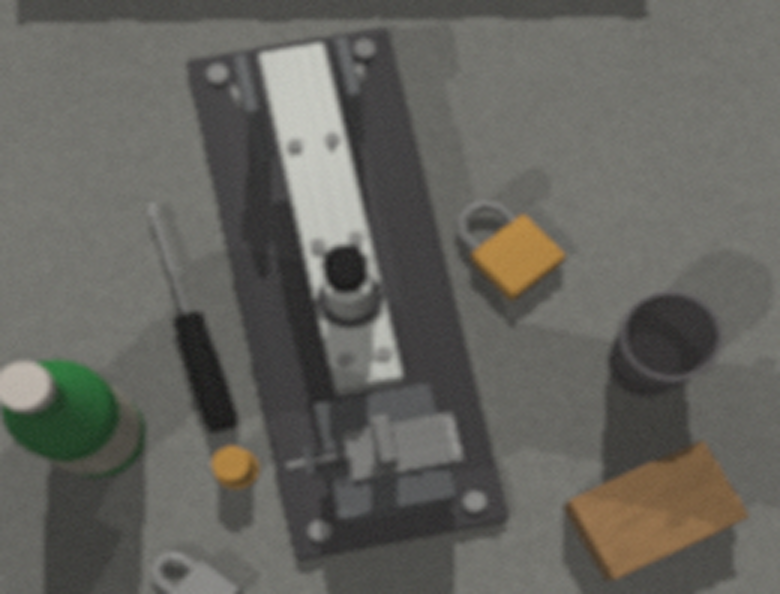

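The measured points fit the sizes given. The knob is at (0.650, 0.088) with its top at 0.212. The tab is at (0.537, 0.067), 34 x 12 mm, and 115 mm from the knob. The stand yaw is 10.7°. I'll raise the tool and turn it by -36.6° so that tool y is stand y, then travel.

```bash
python3 -m handwheel '[[0.087,0,0,-0.015,0,0,-9.15],[0.087,0,0,-0.015,0,0,-9.15],[0.087,0,0,-0.015,0,0,-9.15],[0.087,0,0,-0.015,0,0,-9.15]]' 35 && python3 -m handwheel '[[0.087,-0.012,-0.025,0,0,0,0],[0.087,-0.024,-0.05,0,0,0,0],[0.087,-0.024,-0.05,0,0,0,0],[0.087,-0.024,-0.05,0,0,0,0],[0.087,-0.024,-0.05,0,0,0,0],[0.087,-0.024,-0.05,0,0,0,0],[0.087,-0.024,-0.05,0,0,0,0],[0.087,-0.024,-0.05,0,0,0,0],[0.087,-0.024,-0.05,0,0,0,0],[0.087,-0.024,-0.05,0,0,0,0],[0.087,-0.024,-0.05,0,0,0,0],[0.087,-0.012,-0.025,0,0,0,0]]'
cat > w.py <<'E'
import sys,numpy as np
from bench import ctrl
from scipy.spatial.transform import Rotation as Ro
s=ctrl.get_state();R=Ro.from_rotvec(s['tool_rot']).as_matrix()
a=np.radians(10.7);x=np.array([-np.cos(a),-np.sin(a),0]);y=np.array([-np.sin(a),np.cos(a),0])
D=np.stack([x,y,[0,0,-1]],1)
print('t',s['time'],'pos',s['position'].round(4),'f',s['ft_force'].round(1),'grip',s['grip_width'],s['grip_force'],'q',s['joint_positions'].round(2))
print('turn deg',np.degrees(Ro.from_matrix(R.T@D).as_rotvec()).round(2))
if len(sys.argv)>1: print('shift(tool)',(R.T@(np.array(list(map(float,sys.argv[1:4])))-s['position'])).round(4))
E
python3 w.py 0.65 0.088 0.28
```

```text
time: 0.6
position: [0.2843, 0.5842, 0.2824]
tool_rot: [0.3, -3.127, 0.002]
ft_force: [-0.0, -0.3, -0.1]
grip_width: 0.998
grip_force: 0.0
time: 2.1
position: [0.6467, 0.0885, 0.2818]
tool_rot: [0.284, -3.128, 0.003]
ft_force: [0.8, 0.5, -0.3]
grip_width: 1.001
grip_force: 0.0
t 2.1 pos [0.6467 0.0885 0.2818] f [ 0.8  0.5 -0.3] grip 1.000888341397769 0.0 q [-0.36  0.31  0.24  1.36 -0.07  1.48  1.63]
turn deg [-0.11 -0.06 -0.31]
shift(tool) [-0.0032 -0.001   0.0018]
```

```bash
python3 -m handwheel '[[0.087,-0.003,-0.001,0.02,0,0,0],[0.087,0,0,0.02,0,0,0],[0.087,0,0,0.02,0,0,0],[0.087,0,0,0.02,0,0,0],[0.087,0,0,0.01,0,0,0],[0.087,0,0,0.01,0,0,0],[0.087,0,0,0,0,0,0]]'; python3 w.py 0.65 0.088 0.181; python3 - <<'E'
from bench import ctrl
import cv2
im,d=ctrl.get_image("wrist");im2,_=ctrl.get_image("scene")
cv2.imwrite("pics/w1.png",cv2.hconcat([cv2.resize(im,(400,300)),cv2.resize(im2[120:390,160:520],(400,300))]))
E
```

```text
time: 2.98
position: [0.6484, 0.0924, 0.182]
tool_rot: [0.292, -3.127, 0.0]
ft_force: [0.7, -0.1, 0.0]
grip_width: 1.0
grip_force: 0.0
t 2.975 pos [0.6484 0.0924 0.182 ] f [ 0.7 -0.1  0. ] grip 0.9996091379431676 0.0 q [-0.36  0.35  0.23  1.5  -0.08  1.3   1.63]
turn deg [ 0.   -0.05 -0.05]
shift(tool) [-0.0007 -0.0046  0.001 ]
```

View pics/w1.png

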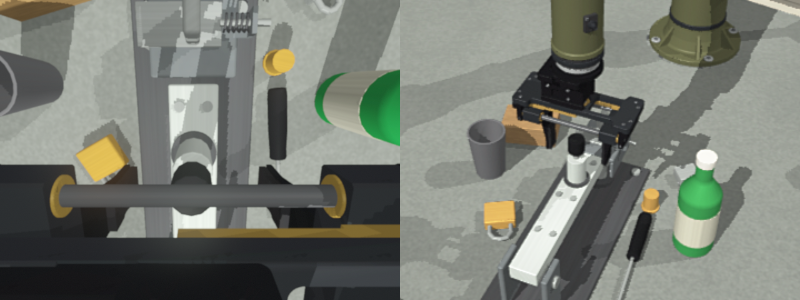

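Left is the wrist view: the knob (192,190) is between the fingers (inner edges 137 and 258), about 4 mm towards -y, as the state also says. I'll correct that and close.

```bash
python3 -m handwheel '[[0.087,-0.001,-0.004,0,0,0,0],[0.06,0,0,0,0,0,0],[0.035,0,0,0,0,0,0],[0.02,0,0,0,0,0,0],[0.02,0,0,0,0,0,0],[0.02,0,0,0,0,0,0],[0.02,0,0,0,0,0,0]]' 35; python3 w.py 0.65 0.088 0.181
```

```text
time: 3.95
position: [0.6504, 0.0887, 0.1826]
tool_rot: [-0.292, 3.128, 0.0]
ft_force: [0.0, 0.3, -0.8]
grip_width: 0.401
grip_force: 0.0
t 3.95 pos [0.6504 0.0887 0.1826] f [ 0.   0.3 -0.8] grip 0.4013904042624694 0.0 q [-0.35  0.36  0.23  1.5  -0.08  1.3   1.64]
turn deg [ 0.    0.   -0.04]
shift(tool) [ 0.0005 -0.0006  0.0016]
```

Still closing (about 35 mm).

```bash
python3 -m handwheel '[[0.02,0,0,0,0,0,0],[0.02,0,0,0,0,0,0],[0.02,0,0,0,0,0,0]]' 35; python3 w.py
```

```text
time: 4.32
position: [0.6505, 0.0885, 0.1826]
tool_rot: [-0.292, 3.128, -0.0]
ft_force: [0.5, 0.4, 0.7]
grip_width: 0.309
grip_force: 35.0
t 4.325 pos [0.6505 0.0885 0.1826] f [0.5 0.4 0.7] grip 0.30887140990971385 35.0000577326864 q [-0.35  0.36  0.23  1.5  -0.08  1.3   1.64]
turn deg [-0.01  0.01 -0.05]
```

```bash
python3 -m handwheel '[[0.02,0,0,-0.005,0,0,0],[0.02,0,0,-0.005,0,0,0],[0.02,0,0,-0.005,0,0,0],[0.02,0,0,-0.005,0,0,0],[0.02,0,0,-0.003,0,0,0],[0.02,0,0,-0.002,0,0,0],[0.02,0,0,0,0,0,0]]'; python3 w.py; python3 - <<'E'
from bench import ctrl
import cv2
im,d=ctrl.get_image("wrist");im2,_=ctrl.get_image("scene")
cv2.imwrite("pics/w2.png",cv2.hconcat([cv2.resize(im,(400,300)),cv2.resize(im2[200:320,250:410],(400,300))]))
E
```

```text
time: 5.2
position: [0.6503, 0.0885, 0.2071]
tool_rot: [0.292, -3.128, 0.0]
ft_force: [4.7, -0.5, -10.5]
grip_width: 0.312
grip_force: 35.0
t 5.2 pos [0.6503 0.0885 0.2071] f [  4.7  -0.5 -10.5] grip 0.31245862724344575 35.00003004446626 q [-0.36  0.34  0.23  1.46 -0.08  1.34  1.64]
turn deg [-0.01 -0.03 -0.05]
```

View pics/w2.png

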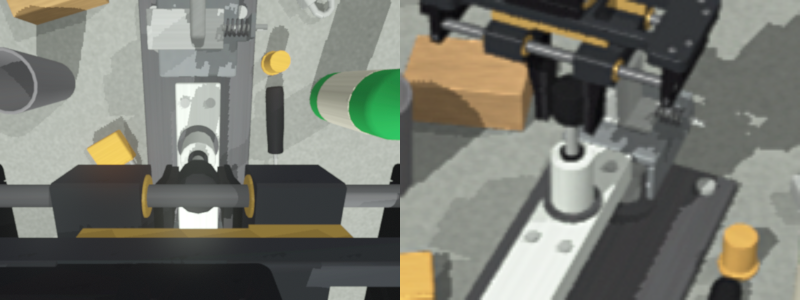

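The scene crop shows the black ring (572,153) just out at the sleeve's top, and the 10.5 N pull agrees with 25 mm. I'll hold for 1 s, then let it down.

```bash
python3 -m handwheel '[[0.02,0,0,0,0,0,0],[0.02,0,0,0,0,0,0],[0.02,0,0,0,0,0,0],[0.02,0,0,0,0,0,0],[0.02,0,0,0,0,0,0],[0.02,0,0,0,0,0,0],[0.02,0,0,0,0,0,0],[0.02,0,0,0,0,0,0]]' && python3 -m handwheel '[[0.02,0,0,0.005,0,0,0],[0.02,0,0,0.005,0,0,0],[0.02,0,0,0.005,0,0,0],[0.02,0,0,0.005,0,0,0],[0.02,0,0,0.004,0,0,0],[0.02,0,0,0,0,0,0],[0.02,0,0,0,0,0,0]]'; python3 w.py
```

```text
time: 6.3
position: [0.6503, 0.0885, 0.2076]
tool_rot: [0.292, -3.128, 0.0]
ft_force: [2.3, -1.3, -11.1]
grip_width: 0.315
grip_force: 35.0
time: 7.18
position: [0.6504, 0.0886, 0.1841]
tool_rot: [-0.292, 3.128, 0.0]
ft_force: [-0.5, -2.6, -2.6]
grip_width: 0.309
grip_force: 35.0
t 7.175 pos [0.6504 0.0886 0.1841] f [-0.5 -2.6 -2.6] grip 0.3086488504114848 34.999986346811056 q [-0.35  0.35  0.23  1.49 -0.08  1.3   1.64]
turn deg [ 0.    0.02 -0.04]
```

```bash
python3 -m handwheel '[[0.087,0,0,0,0,0,0],[0.087,0,0,0,0,0,0],[0.087,0,0,0,0,0,0],[0.087,0,0,0,0,0,0],[0.087,0,0,-0.02,0,0,0],[0.087,0,0,-0.025,0,0,0],[0.087,0,0,-0.025,0,0,0],[0.087,0.019,0,0,0,0,0],[0.087,0.04,0,0,0,0,0],[0.087,0.04,0,0,0,0,0],[0.087,0.02,0,0,0,0,0],[0.087,0,0,0,0,0,0]]'; python3 w.py .533 .066 .139; python3 - <<'E'
from bench import ctrl
import cv2,numpy as np
from h import *
i=ctrl.camera_info("wrist");im,d=ctrl.get_image("wrist");P=cloud(d,i['intrinsics'],i['R'],i['t'])
z=P[...,2];m=(abs(P[...,0]-.537)<.04)&(abs(P[...,1]-.067)<.04)&(z>.16)&(z<.178);q=P[m]
print(len(q),q.mean(0),cv2.minAreaRect((q[:,:2]*1000).astype(np.float32)) if len(q) else 0)
cv2.imwrite("pics/w3.png",im)
E
```

```text
time: 8.68
position: [0.5333, 0.0665, 0.2557]
tool_rot: [-0.291, 3.125, 0.002]
ft_force: [0.6, 0.7, 0.6]
grip_width: 0.999
grip_force: 0.0
t 8.675 pos [0.5333 0.0665 0.2557] f [0.6 0.7 0.6] grip 0.9989479323242857 0.0 q [-0.39  0.06  0.23  1.69 -0.01  1.39  1.6 ]
turn deg [ 0.04  0.18 -0.06]
shift(tool) [ 0.0007 -0.0005  0.1167]
846 [0.53364048 0.06690707 0.16989509] ((534.9541015625, 66.94799041748047), (33.438846588134766, 11.520472526550293), 10.722777366638184)
```

View pics/w3.png

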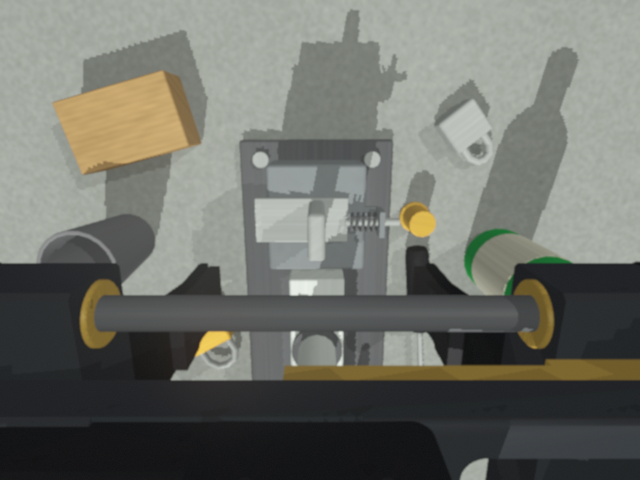

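The wrist view shows the tab (316,230) midway between the fingers (about 215 and 415). Its measured centre is (0.535–0.537, 0.067), which agrees with the first measurement. I'll descend and grip.

```bash
python3 -m handwheel '[[0.05,0,0,0.025,0,0,0],[0.05,0,0,0.025,0,0,0],[0.05,0,0,0.025,0,0,0],[0.05,0,0,0.02,0,0,0],[0.05,0,0,0.013,0,0,0],[0.05,0,0,0.008,0,0,0],[0.05,0,0,0,0,0,0]]'; python3 w.py .534 .0665 .139
```

```text
time: 9.6
position: [0.5337, 0.0666, 0.1375]
tool_rot: [0.292, -3.128, 0.0]
ft_force: [0.7, 0.4, 0.5]
grip_width: 0.572
grip_force: 0.0
t 9.6 pos [0.5337 0.0666 0.1375] f [0.7 0.4 0.5] grip 0.5720861938601918 0.0 q [-0.38  0.14  0.22  1.85 -0.03  1.16  1.61]
turn deg [-0.   -0.01 -0.04]
shift(tool) [-0.0003 -0.0002 -0.0015]
```

```bash
python3 -m handwheel '[[0.005,0,0,-0.001,0,0,0],[0.005,0,0,0,0,0,0],[0.005,0,0,0,0,0,0],[0.005,0,0,0,0,0,0],[0.005,0,0,0,0,0,0],[0.005,0,0,0,0,0,0],[0.005,0,0,0,0,0,0],[0.005,0,0,0,0,0,0]]' 38; python3 w.py
```

```text
time: 10.6
position: [0.5336, 0.0663, 0.1387]
tool_rot: [-0.291, 3.128, -0.001]
ft_force: [-0.2, -1.3, 1.6]
grip_width: 0.134
grip_force: 38.0
t 10.6 pos [0.5336 0.0663 0.1387] f [-0.2 -1.3  1.6] grip 0.1339976595016901 38.000376373529434 q [-0.38  0.14  0.22  1.85 -0.03  1.16  1.61]
turn deg [-0.02  0.01 -0.06]
```

```bash
python3 -m handwheel '[[0.005,0,-0.003,0,0,0,0],[0.005,0,-0.003,0,0,0,0],[0.005,0,-0.003,0,0,0,0],[0.005,0,-0.003,0,0,0,0],[0.005,0,-0.003,0,0,0,0],[0.005,0,-0.003,0,0,0,0],[0.005,0,0,0,0,0,0],[0.005,0,0,0,0,0,0],[0.005,0,0,0,0,0,0]]'; python3 w.py .5336 .0663 .1387
```

```text
time: 11.72
position: [0.5361, 0.0532, 0.1387]
tool_rot: [0.296, -3.127, -0.008]
ft_force: [-2.5, 8.9, 3.7]
grip_width: 0.135
grip_force: 38.0
t 11.725 pos [0.5361 0.0532 0.1387] f [-2.5  8.9  3.7] grip 0.13521563231126008 38.000489061232656 q [-0.36  0.14  0.23  1.84 -0.04  1.16  1.65]
turn deg [ 0.3  -0.01  0.12]
shift(tool) [-0.      0.0133  0.    ]
```

The latch is at about 13 mm with 9 N, as the spring predicts. I'll pull 3 mm further, then lift along the hinge arc.

```bash
python3 -m handwheel '[[0.005,0,-0.002,0,0,0,0],[0.005,0,-0.001,0,0,0,0],[0.005,0,0,0,0,0,0],[0.005,-0.001,0,-0.006,0,1.15,0],[0.005,-0.001,0,-0.006,0,1.15,0],[0.005,-0.001,0,-0.006,0,1.15,0],[0.005,-0.001,0,-0.006,0,1.15,0],[0.005,0,0,0,0,0,0]]'; python3 w.py .5336 .0663 .1387
```

```text
time: 12.72
position: [0.5408, 0.0519, 0.1609]
tool_rot: [0.29, -3.045, 0.003]
ft_force: [-1.0, 9.8, -6.0]
grip_width: 0.136
grip_force: 38.0
t 12.725 pos [0.5408 0.0519 0.1609] f [-1.   9.8 -6. ] grip 0.13560014309830687 37.998540548142046 q [-0.36  0.2   0.24  1.74 -0.05  1.29  1.66]
turn deg [ 0.35 -4.73  0.17]
shift(tool) [0.0025 0.0153 0.0226]
```

```bash
python3 -m handwheel '[[0.005,-0.001,0,-0.006,0,1.15,0],[0.005,-0.001,0,-0.006,0,1.15,0],[0.005,-0.001,0,-0.006,0,1.15,0],[0.005,-0.001,0,-0.006,0,1.15,0],[0.005,-0.001,0,-0.006,0,1.15,0],[0.005,-0.001,0,-0.006,0,1.15,0],[0.005,-0.001,0,-0.006,0,1.15,0],[0.005,-0.001,0,-0.006,0,1.15,0],[0.005,-0.001,0,-0.006,0,1.15,0],[0.005,0,0,0,0,0,0],[0.005,0,0,0,0,0,0],[0.005,0,0,0,0,0,0]]'; python3 w.py; python3 - <<'E'
from bench import ctrl
import cv2,numpy as np
from h import *
i=ctrl.camera_info("scene");im,d=ctrl.get_image("scene");P=cloud(d,i['intrinsics'],i['R'],i['t'])
a=np.radians(10.7);ux=np.array([np.cos(a),np.sin(a)]);uy=np.array([-np.sin(a),np.cos(a)])
q=P[...,:2]-[.537,.067];X=q@ux;Y=q@uy;Z=P[...,2]
m=(abs(Y)<.02)&(X>.14)&(X<.29)&(Z>.1)&(Z<.22)
p=np.polyfit(X[m],Z[m],1);print('tongue slope rad',np.arctan(-p[0]),m.sum())
th=np.arctan(-p[0]);print('low above ball top',.09-.04*np.cos(th)+.3*np.sin(th)-.1)
cv2.imwrite("pics/s4.png",cv2.resize(im[130:370,200:520],(800,600)))
E
```

```text
time: 14.22
position: [0.5577, 0.0552, 0.2124]
tool_rot: [0.274, -2.865, 0.026]
ft_force: [-3.6, 9.9, -3.8]
grip_width: 0.134
grip_force: 38.0
t 14.225 pos [0.5577 0.0552 0.2124] f [-3.6  9.9 -3.8] grip 0.13350319876752187 37.99868794390932 q [-0.34  0.35  0.25  1.48 -0.07  1.59  1.67]
turn deg [  0.39 -15.11   0.22]
tongue slope rad 0.3707333194694396 2101
low above ball top 0.06140723192782069
```

View pics/s4.png

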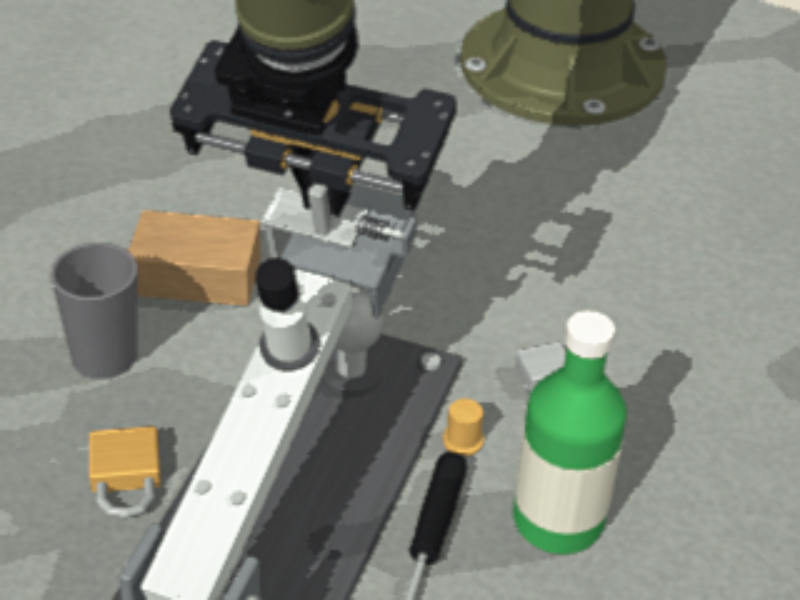

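The picture shows the coupler clear above the ball (355,330), the tab in the grip, the gauge home and the bystanders untouched. The slope fit took in the sleeve, so I'll repeat it away from the gauge and also check that the tongue is still.

```bash
python3 -m handwheel '[[0.005,0,0,0,0,0,0],[0.005,0,0,0,0,0,0],[0.005,0,0,0,0,0,0],[0.005,0,0,0,0,0,0]]'; python3 - <<'E'
from bench import ctrl
import numpy as np
from h import *
i=ctrl.camera_info("scene");im,d=ctrl.get_image("scene");P=cloud(d,i['intrinsics'],i['R'],i['t'])
a=np.radians(10.7);ux=np.array([np.cos(a),np.sin(a)]);uy=np.array([-np.sin(a),np.cos(a)])
q=P[...,:2]-[.537,.067];X=q@ux;Y=q@uy;Z=P[...,2]
m=(abs(Y)<.018)&(X>.18)&(X<.28)&(Z>.1)&(Z<.19)
th=np.arctan(-np.polyfit(X[m],Z[m],1)[0]);print(m.sum(),'theta',th,'low above ball',.09-.04*np.cos(th)+.3*np.sin(th)-.1,'qd',abs(ctrl.get_state()['qd']).max())
E
```

```text
time: 14.78
position: [0.5577, 0.0552, 0.2124]
tool_rot: [0.274, -2.865, 0.026]
ft_force: [-3.6, 9.9, -4.6]
grip_width: 0.133
grip_force: 38.0
1107 theta 0.2494529275580912 low above ball 0.025300252108163224 qd 0.0023005753699022057
```

The coupler is 25 mm clear of the ball, still and gripped, so I'm handing in.

```bash
python3 -c "
from bench import ctrl
print(ctrl.close_job())"
```

```text
the job is handed in; nothing more can be done
None
```

I handed the job in at about 15 s: I drew the gauge to its ring, held it about 1 s and let it home, then pulled the latch and lifted the tongue, now held still about 25 mm above the ball; the verdict was not shown.

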